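# Stand the roast timer in its tray, wind it over the top and set 45 minutes

## Robot

A 6-joint arm with a two-finger parallel gripper is mounted at the origin on the work surface. World frame = base frame: x ahead of the robot, y to its left, z up, the work surface at z = 0. Lengths are in mm, angles in rad, forces in N, time in s.
With the tool pointing down it reaches from about 375 to 975 mm from the base axis. Payload 3.8 kg.
Tool frame: the origin (TCP) lies at the very end of the fingers, on their centre line; the grasp point (between the pads) lies 19 mm behind it (manip.tcp_to_grasp is the distance from the TCP to the grasp point, in mm); z points along the fingers, y is the direction in which the jaws open and shut (so a half turn about z gives the same grasp; the last joint's range is limited). The gripper opens to 85 mm and grips with 20 to 120 N. Pads are 22 mm wide; open, the fingers measure 114 mm over their backs; the gripper's body (76 mm by 85 mm) begins 54 mm behind the grasp point. The pads swing forward as they close: fully open they stand 13 mm farther back than shut.
Start: joints at [1.195, 0.264, 1.604, -0, 1.274, -0.037], TCP at [224.337, 636.624, 231.28] pointing down, gripper open.
Joint ranges: [-2.63, 2.63], [-0.94, 2.18], [0.31, 2.57], [-1.31, 4.45], [0, 2.66], [-2.55, 2.55]. Speed limits (rad/s): [2.57, 2.57, 3.14, 3.14, 3.14, 3.14].

## Interface

Orientations are given as a unit quaternion [w, x, y, z].
In Python, from rig import status, grab_frame, get_calibration, manip gives the robot as it stands.
- The arm moves only by the tool step_arm, never from a script. Its argument "steps" is a list of rows, each a list of 3 entries, a list of its own where there are three numbers: the gripper's target within -1 to 1 (shut at 1, half-way at 0, fully open at -1), then the shift along the tool's x, y, z in cm, then the turn, a rotation vector about the tool's x, y, z in rad. A call has 1 to 12 rows; each row is the pose to reach, as a shift and turn from the pose measured when the call began, along the tool's axes at that moment; what a row does not reach only later rows make up. A row lasts 1/8 s, in which the tool goes at most 62.5 mm and 10.7 degrees, less where a joint would pass 70% of its speed; a pose out of reach is approached as far as the arm can. A call with a gripper value outside its range is refused whole. The fingers move at their own pace and stop on an object; the grip force is fixed at half the most. Time passes only in rows, so rows that repeat a pose let the fingers close. It gives the time, the measured TCP pose, the force and the opening at its end, in the units of the state.
- status.sense(): the state, without advancing time (a new reading comes with each control period).
- grab_frame(name): name is "side" or "top" or "wrist"; returns the picture (400x640x3 uint8, blue, green, red); there is no depth.
- get_calibration(name): a dict with "K" (3x3 intrinsics, pixels), "cam_to_world" (4x4, takes a point from camera to world coordinates). Camera axes: x right, y down, z forward; pixel columns grow to the right and rows downward; lengths in mm; the calibration is good to about 2 mm. A picture is of the moment at which its call begins: read the wrist's pose just before it. get_calibration takes no time and is no camera call; for the wrist camera it gives the pose at the moment of the call.
- manip.sign_off(): hands the job in, once; it reports no verdict.
The state is a dict: "time_s": time; "q": joint angles; "joint_velocities": joint speeds; "tau": joint torques, N m; "eef_pos": TCP position; "tcp_rot": TCP orientation; "force": force on the tool from outside, world axes, zero at the start; "torque": the same for the moment, N m; "width": finger opening in mm.
Only numpy, scipy, OpenCV 4.12 (cv2) and the standard library are available. Lean on these libraries where they do the work, as an engineer would, in place of code of your own. Each camera call takes 0.05 s, during which the arm holds its last target. There are 200 camera calls.

## Task

The roast goes in for 45 minutes. Pick up the square kitchen timer and set it down, without dropping it, flat inside its small square steel stand; then take its loose bar grip, wind the dial clockwise until its pointer is past the 60 mark, and then turn it back to 45 and let go. Do not knock over the timer, press hard on it or disturb the other things on the table.

Things in the scene. Friction and masses are not known exactly. Their poses are not given: they have to be found in the camera images.
- timer_mid (a point): Loose wind-up kitchen timer, about 0.4 kg: plain white square housing 62 x 62 mm, 46 mm high, standing flat, with a dial on top (83 mm high overall). The point is the centre of the housing, 23 mm above its underside; z up, x and y square to its sides. On the bare table the whole timer turns if its dial is twisted.
- mark_60 (a point): The 60 mark, on the housing's top face, 26 mm from the dial's axis. Black marks run clockwise over 270 degrees from 0 (an extra dot beside it) to 60, every 5 minutes, longer and thicker at 0, 15, 30, 45, 60; the quarter between 60 and 0, on the timer's -x side, is bare. 30 lies on the timer's +x.
- mark_45 (a point): The 45 mark, the last long mark before 60, on the housing's top face, 26 mm from the dial's axis.
- pointer (a point): Pointer tip on the timer's dial, a round steel disc of radius 22 mm, 6.5 mm high, lying under the bar grip on the housing's top face: a black line 20 mm from the axis that shows the minutes. z up, x outwards from the axis.
- dial_grip (a point): Centre of the black bar grip over the dial, on its axis, 27 mm above the housing's top face (73 mm above the timer's underside). Bar 34 mm long (x), 13 mm thick (y), 7 to 37 mm above that face; z up. It is worn loose on the dial: it swings freely about 15 degrees either side of the pointer and drives the dial only from the end of this play, felt as resistance; to turn back, all the play comes first.
- dial (a joint): Angle of the disc with the pointer (not the bar), rad, clockwise from above: 0 at the 0 mark, 0.0785 a minute, 3.534 = 45, 4.712 = 60, hard stop 5.0. Starts at 25 to 34 minutes. Winding takes 0.10 N m at 25 minutes, 0.16 at 60, less going back. Let go below about 53 minutes (4.17) it stays; above, its spring creeps it back towards 53 within seconds, so it must be held to pass 60.
- stand_floor (a point): Fixed low square steel stand: 82 x 82 mm outside, 70 x 70 mm inside, rim 14 mm and floor 4 mm above the table. The point is the centre of its floor; z up, x and y square to its sides. The timer fits any of the four ways round with 4 mm play a side, so it can shift and turn up to about 8 degrees in it as the dial is twisted, until its corners bear on the rim.
- cup_mid (a point): Bystander: paper cup, radius 34 mm, 85 mm high, its mid-height centre.
- shaker_mid (a point): Bystander: glass shaker, radius 21 mm, 75 mm high, its mid-height centre.
- bowl_mid (a point): Bystander: white bowl, rim radius 62 mm, 55 mm high, its mid-height centre.
- tub_mid (a point): Bystander: white food tub 120 x 100 x 75 mm, its centre.
- jar_mid (a point): Bystander: jar, radius 32 mm, 95 mm high, its mid-height centre.
- spatula_grip (a point): Bystander: spatula lying flat, 240 mm long, point on its handle.
- lemon_center (a point): Bystander: lemon, radius 24 mm, its centre.
Things that resemble listed ones, but are neither listed nor needed, are in the scene too. Leave any green look-alike of the part that bears timer_mid alone. Of the things that look like the part that bears stand_floor, take the one that is farthest to the robot's right at the start.

How it is judged:
By the outcome, as a careful person would: the job done as asked, in the order asked, and still so for the second after the job is handed in, with the robot touching nothing.
It also fails if it takes over 72 s, if anything falls off the work surface, if the arm or the gripper's body presses on something with over 40 N, if the wrist force passes 120 N, or if a joint passes its speed limit or range.

## Working session

There is one attempt and no reset: what is moved stays moved. The work goes in short steps, Python scripts to look and compute and a tool call to move; the robot and the scene stay as the last step left them, time stands still between calls to the robot, and variables do not carry over. Pictures are saved under pics/ and viewed, on a budget of 10 in all, crops included, one or two more only if the job needs it, and the job is handed in when it is done.

Besides the shell and the picture viewer there is one more tool, called after "Emit:" by a JSON object that holds its "method" and its "body", one argument or row to a line. step_arm: Moves the arm, as the interface text tells. Its arguments: {"type":"object","properties":{"steps":{"type":"array","items":{"type":"array"}}},"required":["steps"]}

```bash
mkdir -p pics
cat > h.py <<'E'
import numpy as np, cv2
from rig import status, grab_frame, get_calibration, manip
def ray(c,u,v,z):
    K=np.array(c["K"]);T=np.array(c["cam_to_world"])
    d=T[:3,:3]@np.linalg.solve(K,[u,v,1.]);o=T[:3,3]
    return o+d*(z-o[2])/d[2]
def proj(c,p):
    K=np.array(c["K"]);T=np.array(c["cam_to_world"])
    q=K@(T[:3,:3].T@(np.array(p,float)-T[:3,3]));return q[:2]/q[2]
E
python3 - <<'E'
from h import *
s=status.sense();print(s)
t=grab_frame("top");d=grab_frame("side")
cv2.imwrite("pics/t0.png",t);cv2.imwrite("pics/s0.png",d)
for n in("top","side","wrist"):print(n,get_calibration(n))
cv2.imwrite("pics/both.png",np.vstack([t,d])[:, :])
im=np.vstack([t,d]);cv2.imwrite("pics/a.png",cv2.resize(im,(480,600)))
E
```

```text
{'time_s': 0.0, 'q': array([ 1.19510272e+00,  2.64772404e-01,  1.60539130e+00,  1.28973173e-05,
        1.27372193e+00, -3.68913861e-02]), 'joint_velocities': array([-1.92127509e-03, -6.71372953e-04, -9.99348522e-04,  3.61384406e-04,
        5.67378139e-05,  3.59440146e-04]), 'tau': array([-6.46980443e-04, -5.15110230e+01, -3.67311752e+01, -3.19589144e-04,
        1.28981363e-02, -1.47574855e-05]), 'eef_pos': array([224.05908388, 635.93527493, 229.93973704]), 'tcp_rot': array([-2.40871315e-04,  1.68593818e-01,  9.85684945e-01, -1.12091686e-03]), 'force': array([0.60859964, 0.84188262, 1.19773245]), 'torque': array([ 0.04642172, -0.00439317,  0.03949429]), 'width': 85.10060272335701}
top {'K': array([[457.76581023,   0.        , 324.61341242],
       [  0.        , 457.76581023, 197.18618861],
       [  0.        ,   0.        ,   1.        ]]), 'cam_to_world': array([[-2.18922034e-02, -9.96731812e-01,  7.77587646e-02,
         4.03978443e+02],
       [-9.99757758e-01,  2.20024785e-02,  5.61610120e-04,
         1.00533863e+01],
       [-2.27066022e-03, -7.77276333e-02, -9.96972045e-01
[... 463 characters left out ...]
3],
       [ 9.88365582e-03, -8.57747242e-01, -5.13976636e-01,
         8.25657993e+02],
       [ 0.00000000e+00,  0.00000000e+00,  0.00000000e+00,
         1.00000000e+00]])}
wrist {'K': array([[286.98165285,   0.        , 319.8141502 ],
       [  0.        , 286.98165285, 198.65416511],
       [  0.        ,   0.        ,   1.        ]]), 'cam_to_world': array([[ 3.32548982e-01,  8.90862180e-01,  3.09476574e-01,
         1.44804880e+02],
       [ 9.43084877e-01, -3.13630689e-01, -1.10574433e-01,
         6.64868035e+02],
       [-1.44522923e-03,  3.28634092e-01, -9.44456216e-01,
         3.70562371e+02],
       [ 0.00000000e+00,  0.00000000e+00,  0.00000000e+00,
         1.00000000e+00]])}
```

View pics/t0.png

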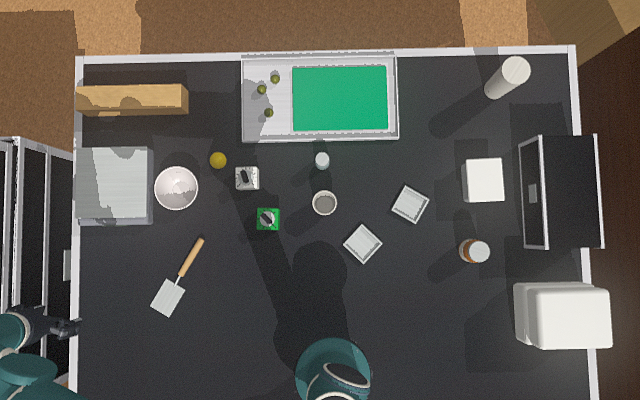

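The top view shows the white timer at (247,178) and a green look-alike at (268,219), which I leave alone. There are two stands, at (410,204) and (363,244). (410,204) has the larger column, so it is farthest to the robot's right and is the one to use. I'll confirm both in an enlarged crop.

Run:
```python
from h import *
t=cv2.imread("pics/t0.png");c=get_calibration("top")
a=cv2.resize(t[155:205,222:282],None,fx=8,fy=8,interpolation=3)[:400,:]
b=cv2.resize(t[180:270,340:432],(400,400),interpolation=3)
a=cv2.resize(a,(400,333));a=cv2.copyMakeBorder(a,0,67,0,0,0)
cv2.imwrite("pics/crop.png",np.hstack([a,b]))
hsv=cv2.cvtColor(t,cv2.COLOR_BGR2HSV)
m=((hsv[...,2]>120)&(hsv[...,1]<60)).astype(np.uint8)
for nm,(u0,u1,v0,v1),z in(("timer",(230,264,162,194),46),("stand",(388,432,182,226),14)):
    mm=np.zeros_like(m);mm[v0:v1,u0:u1]=m[v0:v1,u0:u1]
    cs,_=cv2.findContours(mm,0,2);k=max(cs,key=cv2.contourArea)
    bx=cv2.boxPoints(cv2.minAreaRect(k))
    P=np.array([ray(c,*p,z)[:2] for p in bx]);e=P[1]-P[0];e2=P[2]-P[1]
    print(nm,P.mean(0).round(1),np.linalg.norm(e).round(),np.linalg.norm(e2).round(),"yaw",np.degrees(np.arctan2(e[1],e[0])).round(1),bx.mean(0))
```

```text
timer [565.2 229.9] 65.0 65.0 yaw -88.4 [246.95636 177.6272 ]
stand [ 480.9 -235.7] 84.0 83.0 yaw -31.5 [410.00775 204.36156]
```

View pics/crop.png

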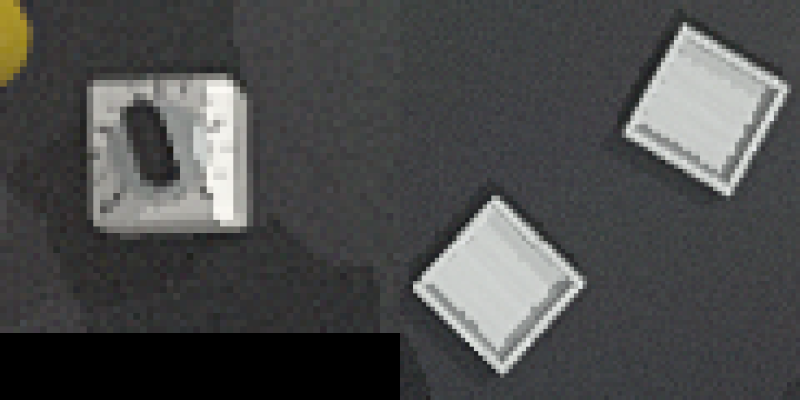

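The crop confirms the white timer: marks left, top and right, the bare side toward the robot (so its yaw is about 0), and the bar roughly along x. The target stand is the upper-right one. Now to hover over the timer.

```bash
cat >> h.py <<'E'
from scipy.spatial.transform import Rotation as R
def goto(x,y,z,A):
    """tool y at world angle A (deg), tool down -> shift cm, rotvec in tool axes"""
    s=status.sense();w=s["tcp_rot"];r=R.from_quat([w[1],w[2],w[3],w[0]])
    a=np.radians(A);yy=[np.cos(a),np.sin(a),0];zz=[0,0,-1]
    g=R.from_matrix(np.c_[np.cross(yy,zz),yy,zz])
    d=r.inv().apply(np.array([x,y,z])-s["eef_pos"])/10
    print("go",d.round(2).tolist(),(r.inv()*g).as_rotvec().round(3).tolist(),"t",round(s["time_s"],2),"q6",s["q"][5].round(2))
E
python3 - <<'E'
from h import *
c=get_calibration("top")
print("green",ray(c,268,219,50),"lemon",ray(c,218,160,24))
goto(560,230,190,1.6)
E
```

```text
green [446.36760793 171.09421655  50.        ] lemon [621.09873069 317.01810173  24.        ]
go [-45.18, -27.12, 4.06] [-0.002, 0.001, 1.204] t 0.1 q6 -0.04
```

Emit:
{"method": "step_arm", "body": {
  "steps": [
    [-1,[-45.2,-27.1,4.0],[0,0,1.2]],
    [-1,[-45.2,-27.1,4.0],[0,0,1.2]],
    [-1,[-45.2,-27.1,4.0],[0,0,1.2]],
    [-1,[-45.2,-27.1,4.0],[0,0,1.2]],
    [-1,[-45.2,-27.1,4.0],[0,0,1.2]],
    [-1,[-45.2,-27.1,4.0],[0,0,1.2]],
    [-1,[-45.2,-27.1,4.0],[0,0,1.2]],
    [-1,[-45.2,-27.1,4.0],[0,0,1.2]],
    [-1,[-45.2,-27.1,4.0],[0,0,1.2]],
    [-1,[-45.2,-27.1,4.0],[0,0,1.2]],
    [-1,[-45.2,-27.1,4.0],[0,0,1.2]],
    [-1,[-45.2,-27.1,4.0],[0,0,1.2]]
  ]
}}

```text
time_s: 1.6
eef_pos: [559.5, 231.2, 190.6]
tcp_rot: [0.0, 0.695, 0.719, -0.001]
force: [-0.4, 0.4, -0.2]
width: 85.6
```

Run:
```python
from h import *
s=status.sense();c=get_calibration("wrist");w=grab_frame("wrist");cv2.imwrite("pics/w1.png",w)
print(s["eef_pos"],s["q"]);print(proj(c,[565,230,46]))
goto(565,230,15,1.6)
```

```text
[559.47209269 231.20749257 190.56151752] [ 3.51440382e-01  1.63211180e-01  1.80175098e+00 -1.31659007e-03
  1.17826711e+00  3.18400882e-01]
[324.55786758 187.16167229]
go [-0.11, 0.56, 17.56] [-0.001, 0.002, 0.006] t 1.65 q6 0.32
```

View pics/w1.png

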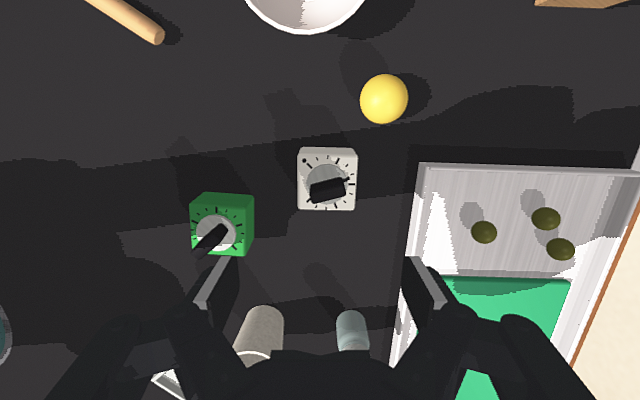

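The wrist view shows the white timer at (327,180), with the 0 dot upper left at (304,160), the bare side to the left (world −x) and the bar at about (327,189). The green one is at (221,224), well clear. I'll refine the white timer's pose from this picture.

Run:
```python
from h import *
c=get_calibration("wrist");w=cv2.imread("pics/w1.png")
g=w.min(2);mm=np.zeros(g.shape,np.uint8);mm[140:216,288:366]=(g[140:216,288:366]>120)
cs,_=cv2.findContours(mm,0,2);k=max(cs,key=cv2.contourArea)
h=cv2.convexHull(k);print(cv2.approxPolyDP(h,3,True).reshape(-1,2).tolist(),cv2.boundingRect(h))
for z in(46,):
  P=np.array([ray(c,*p,z)[:2] for p in h.reshape(-1,2)],np.float32);print(cv2.minAreaRect(P))
# values along a column/row
print(g[200:218,330],g[140:152,330],g[180,290:302],g[180,350:362])
```

```text
[[302, 147], [353, 150], [357, 156], [353, 209], [298, 207], [297, 156]] (297, 147, 61, 64)
((566.8909301757812, 238.3824920654297), (60.87688064575195, 66.32839965820312), 0.5664448738098145)
[166 166 159 157 205 209 206 205 209 235  93  41  52  55  54  55  54  55] [ 29  33  30  31  30  26  15 118 152 150 148 148] [ 32  30  31  32  30  25  12 139 175 185 200 208] [211 210 208 207 209 214 131  34  32  40  38  36]
```

Run:
```python
from h import *
goto(567,234,15,0.8)
```

```text
go [0.28, 0.77, 17.56] [-0.001, 0.002, 0.02] t 1.65 q6 0.32
```

Emit:
{"method": "step_arm", "body": {
  "steps": [
    [-1,[0.3,0.8,5.0],[0,0,0.02]],
    [-1,[0.3,0.8,10.0],[0,0,0.02]],
    [-1,[0.3,0.8,14.0],[0,0,0.02]],
    [-1,[0.3,0.8,16.5],[0,0,0.02]],
    [-1,[0.3,0.8,17.5],[0,0,0.02]],
    [-1,[0.3,0.8,17.5],[0,0,0.02]],
    [1,[0.3,0.8,17.5],[0,0,0.02]],
    [1,[0.3,0.8,17.5],[0,0,0.02]],
    [1,[0.3,0.8,17.5],[0,0,0.02]],
    [1,[0.3,0.8,17.5],[0,0,0.02]],
    [1,[0.3,0.8,17.5],[0,0,0.02]]
  ]
}}

```text
time_s: 3.02
eef_pos: [568.5, 234.9, 17.8]
tcp_rot: [0.001, 0.702, 0.712, 0.0]
force: [-1.2, 0.7, 6.4]
width: 60.8
```

Run:
```python
from h import *
s=status.sense();print(s["eef_pos"],s["force"],s["width"])
goto(567,234,150,0.8)
```

```text
[568.53933777 234.90570904  17.75367328] [-1.18585521  0.69526179  6.39453228] 60.795608977500365
go [-0.09, -0.13, -13.22] [0.002, 0.0, -0.0] t 3.02 q6 0.34
```

Emit:
{"method": "step_arm", "body": {
  "steps": [
    [1,[0,0,-1.5],[0,0,0]],
    [1,[0,0,-5.0],[0,0,0]],
    [1,[0,0,-9.0],[0,0,0]],
    [1,[0,0,-13.2],[0,0,0]],
    [1,[0,0,-13.2],[0,0,0]]
  ]
}}

```text
time_s: 3.65
eef_pos: [571.5, 236.0, 154.8]
tcp_rot: [0.003, 0.702, 0.712, 0.005]
force: [-0.0, -0.1, -4.8]
width: 60.7
```

Run:
```python
from h import *
s=status.sense();print(s["eef_pos"],s["force"],s["width"])
goto(434,-312,150,-31.5)
```

```text
[571.49784607 235.99075535 154.78001953] [-0.00594212 -0.05389008 -4.81339263] 60.7000144191778
go [-54.61, -14.49, 0.18] [0.01, -0.006, 0.563] t 3.65 q6 0.34
```

Emit:
{"method": "step_arm", "body": {
  "steps": [
    [1,[-2.5,-0.7,0],[0,0,0.02]],
    [1,[-7,-1.9,0],[0,0,0.06]],
    [1,[-12.5,-3.3,0],[0,0,0.12]],
    [1,[-18,-4.8,0],[0,0,0.18]],
    [1,[-23.5,-6.2,0],[0,0,0.24]],
    [1,[-29,-7.7,0],[0,0,0.3]],
    [1,[-34.5,-9.1,0.1],[0,0,0.36]],
    [1,[-40,-10.6,0.1],[0,0,0.42]],
    [1,[-46,-12.2,0.2],[0,0,0.48]],
    [1,[-51.5,-13.6,0.2],[0,0,0.54]],
    [1,[-54.6,-14.5,0.2],[0.01,-0.005,0.563]],
    [1,[-54.6,-14.5,0.2],[0.01,-0.005,0.563]]
  ]
}}

```text
time_s: 5.15
eef_pos: [431.0, -313.6, 147.4]
tcp_rot: [-0.002, 0.874, 0.487, -0.001]
force: [1.2, 0.1, -4.9]
width: 61.1
```

Run:
```python
from h import *
c=get_calibration("wrist");s=status.sense();w=grab_frame("wrist");cv2.imwrite("pics/w2.png",w)
np.savez("c2.npz",K=c["K"],cam_to_world=c["cam_to_world"])
print(s["eef_pos"],s["tcp_rot"],s["force"],s["width"],proj(c,[481,-236,14]))
goto(481,-236.5,60,-31.5)
```

```text
[ 430.96352636 -313.60139183  147.43820784] [-0.00191208  0.87350943  0.48680226 -0.00108398] [ 1.23370485  0.09718594 -4.86001667] 61.13175030014256 [322.02954418  90.99058558]
go [9.03, 0.3, 8.75] [-0.005, -0.001, -0.003] t 5.2 q6 -0.12
```

View pics/w2.png

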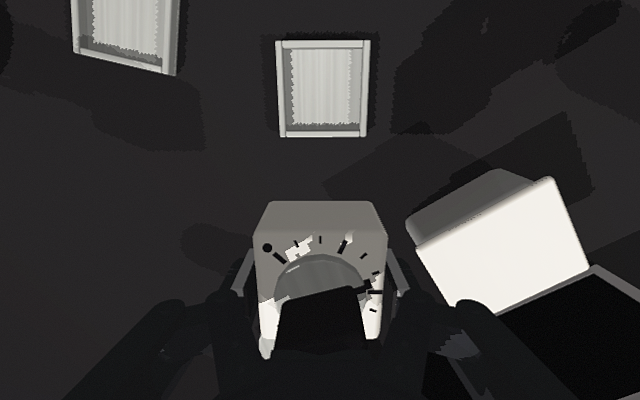

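The wrist view shows the target stand's rim at columns 277–370 and rows 40–137. The held timer sits level, with its front face's bottom corners at (268,202) and (374,202) and top corners at (255,237) and (386,237). I'll measure both through the same camera.

Run:
```python
from h import *
c=dict(np.load("c2.npz"));w=cv2.imread("pics/w2.png")
s=status.sense();q=s["tcp_rot"];r=R.from_quat([q[1],q[2],q[3],q[0]]);E=s["eef_pos"];print(E)
g=w.min(2);m=np.zeros(g.shape,np.uint8);m[25:150,262:385]=g[25:150,262:385]>70
cs,_=cv2.findContours(cv2.morphologyEx(m,2,np.ones((3,3))),0,2);h=cv2.convexHull(max(cs,key=cv2.contourArea)).reshape(-1,2)
print(cv2.approxPolyDP(h,3,True).reshape(-1,2).tolist())
P=np.array([ray(c,*p,14)[:2] for p in h],np.float32);rc=cv2.minAreaRect(P);print("stand",rc)
st=np.array([*rc[0],14]);print("stand in tool",r.inv().apply(st-E))
for n,pts,z in(("top",[(255,237),(386,237)],E[2]+28.2),("bot",[(268,202),(374,202)],E[2]-17.8)):
  print(n,[r.inv().apply(ray(c,*p,z)-E).round(1).tolist() for p in pts])
for rr in (205,215,225,240): print(rr,np.where(g[rr,230:410]>70)[0][[0,-1]]+230)
```

```text
[ 431.38551476 -312.06849102  147.43431267]
[[370, 40], [366, 135], [281, 137], [275, 41]]
stand ((481.3697509765625, -236.1661376953125), (81.1801986694336, 81.5621566772461), 58.44926452636719)
stand in tool [ 90.70560543   3.35593173 133.51231319]
top [[27.4, -27.4, -28.0], [27.4, 29.5, -28.3]]
bot [[27.0, -29.6, 18.0], [27.0, 32.5, 17.7]]
205 [267 372]
215 [262 377]
225 [257 409]
240 [253 387]
```

Run:
```python
from h import *
goto(482.6,-232.3,42,-31.5)
```

```text
go [9.47, 0.22, 10.55] [-0.005, -0.001, -0.003] t 5.2 q6 -0.12
```

Emit:
{"method": "step_arm", "body": {
  "steps": [
    [1,[3,0.1,1],[0,0,0]],
    [1,[7,0.2,3],[0,0,0]],
    [1,[9.5,0.2,5],[-0.005,0,0]],
    [1,[9.5,0.2,7.5],[-0.005,0,-0.003]],
    [1,[9.5,0.2,9.5],[-0.005,0,-0.003]],
    [1,[9.5,0.2,10.5],[-0.005,0,-0.003]],
    [1,[9.5,0.2,10.5],[-0.005,0,-0.003]],
    [1,[9.5,0.2,10.5],[-0.005,0,-0.003]]
  ]
}}

```text
time_s: 6.2
eef_pos: [483.1, -232.1, 43.3]
tcp_rot: [0.0, 0.872, 0.489, 0.001]
force: [-0.5, -0.1, -4.9]
width: 61.0
```

Run:
```python
from h import *
s=status.sense();print(s["eef_pos"],s["force"],s["width"])
goto(482.6,-232.3,22,-31.5)
```

```text
[ 483.12358183 -232.09463939   43.2558812 ] [-0.48430263 -0.12561237 -4.85571118] 61.02909289245686
go [-0.05, -0.04, 2.13] [0.001, -0.001, 0.0] t 6.2 q6 0.05
```

Emit:
{"method": "step_arm", "body": {
  "steps": [
    [1,[-0.05,0,0.6],[0,0,0]],
    [1,[-0.05,0,1.2],[0,0,0]],
    [1,[-0.05,0,1.6],[0,0,0]],
    [1,[-0.05,0,1.9],[0,0,0]],
    [1,[-0.05,0,2.0],[0,0,0]],
    [1,[-0.05,0,2.0],[0,0,0]],
    [1,[-0.05,0,2.0],[0,0,0]]
  ]
}}

```text
time_s: 7.08
eef_pos: [483.1, -232.6, 23.4]
tcp_rot: [0.0, 0.872, 0.489, 0.001]
force: [0.5, -0.4, -5.5]
width: 60.7
```

Run:
```python
from h import *
s=status.sense();print(s["eef_pos"],s["force"],s["torque"],s["width"])
```

```text
[ 483.05724183 -232.61040675   23.42580698] [ 0.48519665 -0.36517302 -5.53010951] [-0.00453228  0.04162     0.02749884] 60.72433075987361
```

Emit:
{"method": "step_arm", "body": {
  "steps": [
    [1,[0,0,0.1],[0,0,0]],
    [1,[0,0,0.2],[0,0,0]],
    [1,[0,0,0.2],[0,0,0]],
    [1,[0,0,0.2],[0,0,0]]
  ]
}}

```text
time_s: 7.58
eef_pos: [483.2, -232.6, 21.8]
tcp_rot: [0.001, 0.872, 0.489, 0.001]
force: [-0.2, 0.5, -0.2]
width: 61.0
```

Emit:
{"method": "step_arm", "body": {
  "steps": [
    [0.2,[0,0,0],[0,0,0]],
    [-1,[0,0,0],[0,0,0]],
    [-1,[0,0,0],[0,0,0]],
    [-1,[0,0,0],[0,0,0]],
    [-1,[0,0,-3],[0,0,0]],
    [-1,[0,0,-7],[0,0,0]],
    [-1,[0,0,-11],[0,0,0]],
    [-1,[-3,0,-15],[0,0,0]],
    [-1,[-6,0,-16],[0,0,0]],
    [-1,[-6,0,-16],[0,0,0]],
    [-1,[-6,0,-16],[0,0,0]]
  ]
}}

```text
time_s: 8.95
eef_pos: [451.3, -283.2, 181.1]
tcp_rot: [0.0, 0.873, 0.488, 0.001]
force: [0.6, 0.1, -0.3]
width: 85.3
```

Run:
```python
from h import *
c=get_calibration("wrist");s=status.sense();w=grab_frame("wrist");cv2.imwrite("pics/w3.png",w)
np.savez("c3.npz",K=c["K"],cam_to_world=c["cam_to_world"])
u,v=proj(c,[481,-236,50]).astype(int);print(u,v,s["eef_pos"],s["width"])
x0=max(u-66,0);y0=max(v-50,0);print("crop origin",x0,y0)
cv2.imwrite("pics/w3c.png",cv2.resize(w[y0:y0+100,x0:x0+132],None,fx=6,fy=6,interpolation=cv2.INTER_CUBIC))
```

```text
319 133 [ 451.30346036 -283.23197954  181.07929928] 85.30236199357134
crop origin 253 83
```

View pics/w3c.png

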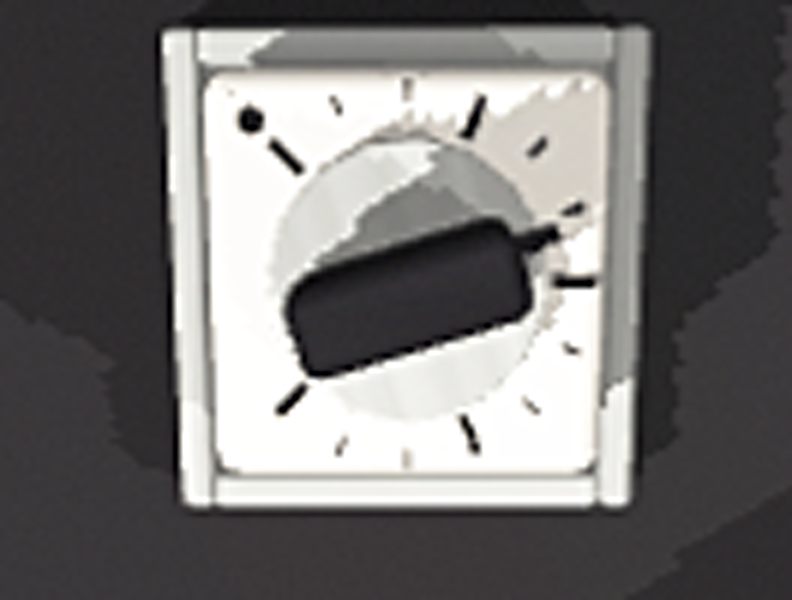

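The timer is seated flat inside the rim, square to it. The pointer tip at crop (545,238) is just before the 30 mark at (575,283), near 26 minutes. The bar's centre is about (410,298). Next is the bar pose and dial centre, from rays at their own heights.

```bash
cat >> h.py <<'E'
def full(p,o,f): return (p[0]+.5)/f+o[0]-.5,(p[1]+.5)/f+o[1]-.5
E
python3 - <<'E'
from h import *
c=dict(np.load("c3.npz"));w=cv2.imread("pics/w3.png");O=(253,83)
g=w.max(2);m=np.zeros(g.shape,np.uint8)
m[112:148,296:345]=g[112:148,296:345]<75
m=cv2.morphologyEx(m,2,np.ones((5,5)))
k=max(cv2.findContours(m,0,2)[0],key=cv2.contourArea).reshape(-1,2)
P=np.array([ray(c,*p,87)[:2] for p in k],np.float32);print("bar z87",cv2.minAreaRect(P))
f=lambda p,z:ray(c,*full(p,O,6),z)[:2]
# housing top corners (rounded edges): left 207/218, right 608/598, top 72,bottom 472
cor=[f(p,50) for p in((205,70),(610,70),(597,474),(217,474))]
print("housing ctr",np.mean(cor,0),[np.linalg.norm(cor[i]-cor[i-1]).round(1) for i in range(4)])
M={n:f(p,50) for n,p in dict(m0=(287,157),m15=(475,118),m30=(575,283),m45=(470,434),m60=(292,399)).items()}
A=np.array(list(M.values()));L=np.linalg.lstsq(np.c_[2*A,np.ones(5)],(A**2).sum(1),rcond=None)[0];ctr=L[:2]
print("marks ctr",ctr,"r",np.sqrt(L[2]+ctr@ctr))
an=lambda p:np.degrees(np.arctan2(*(p-ctr)[::-1]))
print({n:an(p).round(1) for n,p in M.items()},"ptr",an(f((548,237),56)).round(1))
E
```

```text
bar z87 ((483.784912109375, -232.0333251953125), (13.966739654541016, 32.67060852050781), 74.9947509765625)
housing ctr [ 483.27688623 -233.16603109] [np.float64(60.7), np.float64(60.1), np.float64(60.7), np.float64(60.7)]
marks ctr [ 483.28112655 -233.34531612] r 25.759042705013943
{'m0': np.float64(103.6), 'm15': np.float64(35.6), 'm30': np.float64(-32.4), 'm45': np.float64(-99.0), 'm60': np.float64(-166.6)} ptr -13.2
```

Pointer is at about 25.7 minutes and the bar's long axis at −15° world. I'll grip with the jaw axis at +75° (q6 about −1.76), which leaves room to wind the whole way in one go.

Run:
```python
from h import *
goto(483.4,-232.6,120,75)
```

```text
go [5.96, 0.11, 6.08] [0.002, -0.001, -1.858] t 9.0 q6 -0.06
```

Emit:
{"method": "step_arm", "body": {
  "steps": [
    [0,[1,0,1],[0,0,-0.18]],
    [0,[2,0,2],[0,0,-0.36]],
    [0,[3,0,3],[0,0,-0.54]],
    [0,[4,0,4],[0,0,-0.72]],
    [0,[5,0.1,5],[0,0,-0.9]],
    [0,[6,0.1,6],[0,0,-1.08]],
    [0,[6,0.1,6.1],[0,0,-1.26]],
    [0,[6,0.1,6.1],[0,0,-1.44]],
    [0,[6,0.1,6.1],[0,0,-1.62]],
    [0,[6,0.1,6.1],[0,0,-1.8]],
    [0,[6,0.1,6.1],[0,0,-1.86]],
    [0,[6,0.1,6.1],[0,0,-1.86]]
  ]
}}

```text
time_s: 10.5
eef_pos: [483.3, -231.0, 118.7]
tcp_rot: [-0.0, 0.13, 0.992, 0.001]
force: [0.4, -0.5, -0.1]
width: 43.1
```

Run:
```python
from h import *
s=status.sense();print(s["eef_pos"],s["width"])
goto(483.4,-232.6,61,75)
```

```text
[ 483.26631529 -230.98174051  118.73132168] 43.110917056931974
go [-0.06, -0.17, 5.77] [0.002, -0.001, 0.002] t 10.5 q6 -1.81
```

Emit:
{"method": "step_arm", "body": {
  "steps": [
    [0,[-0.05,-0.15,2.5],[0,0,0]],
    [0,[-0.05,-0.15,4.5],[0,0,0]],
    [0,[-0.05,-0.15,5.5],[0,0,0]],
    [0,[-0.05,-0.15,5.75],[0,0,0]],
    [0,[-0.05,-0.15,5.75],[0,0,0]],
    [1,[-0.05,-0.15,5.75],[0,0,0]],
    [1,[-0.05,-0.15,5.75],[0,0,0]],
    [1,[-0.05,-0.15,5.75],[0,0,0]],
    [1,[-0.05,-0.15,5.75],[0,0,0]]
  ]
}}

```text
time_s: 11.62
eef_pos: [483.8, -233.1, 61.9]
tcp_rot: [0.0, 0.13, 0.992, 0.001]
force: [0.6, -2.6, 2.4]
width: 11.6
```

```bash
cat >> h.py <<'E'
def rep():
    s=status.sense();q=s["tcp_rot"];Y=R.from_quat([q[1],q[2],q[3],q[0]]).apply([0,1,0])
    print("t",round(s["time_s"],2),"pos",s["eef_pos"].round(1),"F",s["force"].round(1),"T",s["torque"].round(3),"w",round(s["width"],1),"A",np.degrees(np.arctan2(Y[1],Y[0])).round(1),"q6",np.degrees(s["q"][5]).round(1))
E
python3 -c "
from h import *
rep()"
```

```text
t 11.62 pos [ 483.8 -233.1   61.9] F [ 0.6 -2.6  2.4] T [-0.394 -0.    -0.032] w 11.6 A 75.1 q6 -103.6
```

Emit:
{"method": "step_arm", "body": {
  "steps": [
    [1,[0,0,0],[0,0,0.1]],
    [1,[0,0,0],[0,0,0.25]],
    [1,[0,0,0],[0,0,0.4]],
    [1,[0,0,0],[0,0,0.55]],
    [1,[0,0,0],[0,0,0.7]],
    [1,[0,0,0],[0,0,0.85]],
    [1,[0,0,0],[0,0,1.0]],
    [1,[0,0,0],[0,0,1.1]],
    [1,[0,0,0],[0,0,1.1]]
  ]
}}

```text
time_s: 12.75
eef_pos: [483.4, -233.7, 62.0]
tcp_rot: [-0.0, 0.628, 0.778, 0.0]
force: [-3.0, -4.5, 1.8]
width: 11.7
```

Run:
```python
from h import *
rep()
c=get_calibration("wrist");w=grab_frame("wrist");np.savez("c4.npz",K=c["K"],cam_to_world=c["cam_to_world"]);cv2.imwrite("pics/w4.png",w)
print(proj(c,[483.3,-233.2,50]))
```

```text
t 12.75 pos [ 483.4 -233.7   62. ] F [-3.  -4.5  1.8] T [-0.821  0.407  0.001] w 11.7 A 12.2 q6 -40.7
[318.70232775 248.55643133]
```

View pics/w4.png

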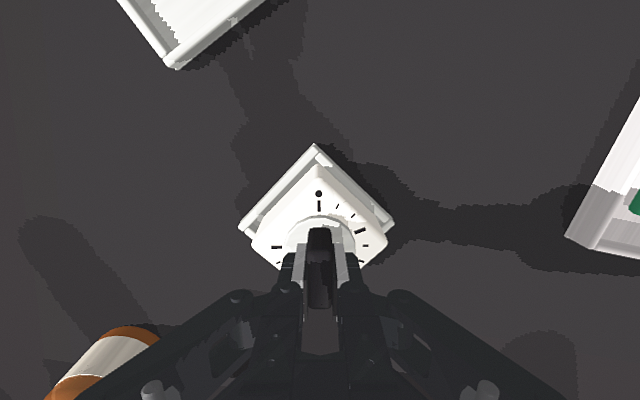

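The 0 mark at (319,206) with its dot at (319,194) sits straight along the tool x axis, at about 102° world. So the timer has barely turned and the dial is at roughly 36–37 minutes. I'll keep winding.

Emit:
{"method": "step_arm", "body": {
  "steps": [
    [1,[0,0,0],[0,0,0.15]],
    [1,[0,0,0],[0,0,0.3]],
    [1,[0,0,0],[0,0,0.45]],
    [1,[0,0,0],[0,0,0.6]],
    [1,[0,0,0],[0,0,0.75]],
    [1,[0,0,0],[0,0,0.9]],
    [1,[0,0,0],[0,0,1.05]],
    [1,[0,0,0],[0,0,1.2]],
    [1,[0,0,0],[0,0,1.35]],
    [1,[0,0,0],[0,0,1.5]],
    [1,[0,0,0],[0,0,1.65]],
    [1,[0,0,0],[0,0,1.75]]
  ]
}}

```text
time_s: 14.3
eef_pos: [481.7, -233.3, 61.8]
tcp_rot: [-0.001, 1.0, 0.017, -0.002]
force: [-5.3, -2.7, 3.7]
width: 11.6
```

Run:
```python
from h import *
rep()
c=get_calibration("wrist");w=grab_frame("wrist");rep();np.savez("c5.npz",K=c["K"],cam_to_world=c["cam_to_world"]);cv2.imwrite("pics/w5.png",w)
cv2.imwrite("pics/w5c.png",cv2.resize(w[120:300,220:420],None,fx=3,fy=3,interpolation=2))
```

```text
t 14.3 pos [ 481.7 -233.3   61.8] F [-5.3 -2.7  3.7] T [-0.451  0.958  0.135] w 11.6 A -88.1 q6 59.6
t 14.35 pos [ 481.7 -233.2   61.8] F [-5.5 -2.3  4.5] T [-0.391  0.886  0.039] w 11.8 A -88.3 q6 59.8
```

View pics/w5c.png

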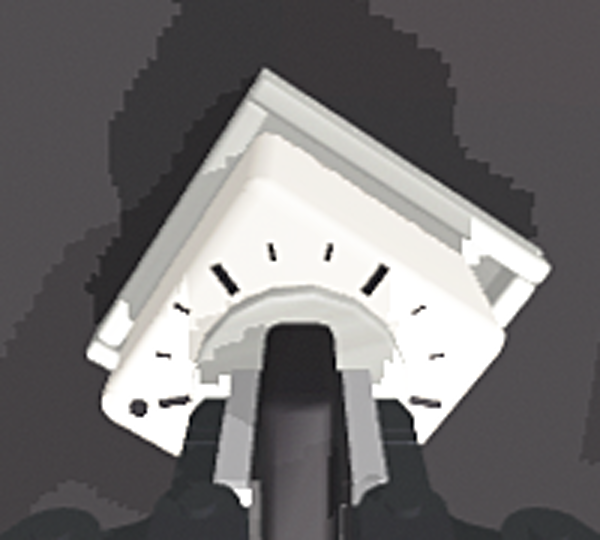

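The crop shows the 15 mark at (223,278) and the 30 mark at (375,278), symmetric about the bar's rear end at (300,325). That puts the bar's front at about 62.5 minutes and the pointer, lagging by the play, at about 59. I'll compute this exactly.

Run:
```python
from h import *
c=dict(np.load("c5.npz"));f=lambda p,z:ray(c,*full(p,(220,120),3),z)[:2]
M=dict(m0=(175,402),m15=(223,278),m20=(272,252),m25=(329,252),m30=(375,278),m45=(426,403))
mm=[0,15,20,25,30,45];A=np.array([f(p,50) for p in M.values()]);
for keep in([1,2,3,4],[0,1,2,3,4,5]):
  B=A[keep];L=np.linalg.lstsq(np.c_[2*B,np.ones(len(B))],(B**2).sum(1),rcond=None)[0];ct=L[:2]
  an=np.degrees(np.arctan2(*(B-ct).T[::-1]));y=[(a+4.5*mm[k]+180)%360-180 for a,k in zip(an,keep)]
  print(ct,np.sqrt(L[2]+ct@ct),"0-mark dir",np.round(y,1))
rep()
```

```text
[ 491.52187937 -232.23524877] 20.446220384358277 0-mark dir [114.5 106.5  98.5  92. ]
[ 485.38734016 -232.63502899] 25.859101617579388 0-mark dir [105.8 104.9 103.5 102.6 102.3 100.1]
t 14.35 pos [ 481.7 -233.2   61.8] F [-5.5 -2.3  4.5] T [-0.391  0.886  0.039] w 11.8 A -88.3 q6 59.8
```

Emit:
{"method": "step_arm", "body": {
  "steps": [
    [1,[0,0,0],[0,0,0.08]],
    [1,[0,0,0],[0,0,0.16]],
    [1,[0,0,0],[0,0,0.24]],
    [1,[0,0,0],[0,0,0.25]],
    [1,[0,0,0],[0,0,0.25]]
  ]
}}

```text
time_s: 14.98
eef_pos: [481.6, -233.0, 61.8]
tcp_rot: [-0.001, 0.994, -0.109, -0.002]
force: [-1.9, -0.3, 2.5]
width: 12.2
```

Run:
```python
from h import *
rep()
c=get_calibration("wrist");w=grab_frame("wrist");s=grab_frame("side");np.savez("c6.npz",K=c["K"],cam_to_world=c["cam_to_world"]);cv2.imwrite("pics/w6.png",w)
a=cv2.resize(w[150:270,230:410],None,fx=4,fy=4,interpolation=2)
cs=get_calibration("side");u,v=proj(cs,[483,-233,50]).astype(int);print(u,v)
b=cv2.resize(s[v-14:v+16,u-20:u+20],None,fx=2.7,fy=2.7,interpolation=2);a[-b.shape[0]:,-b.shape[1]:]=b
cv2.imwrite("pics/w6c.png",a)
```

```text
t 14.97 pos [ 481.6 -233.    61.8] F [-1.9 -0.3  2.5] T [-0.288  0.423  0.158] w 12.2 A -102.5 q6 74.0
345 258
```

View pics/w6c.png

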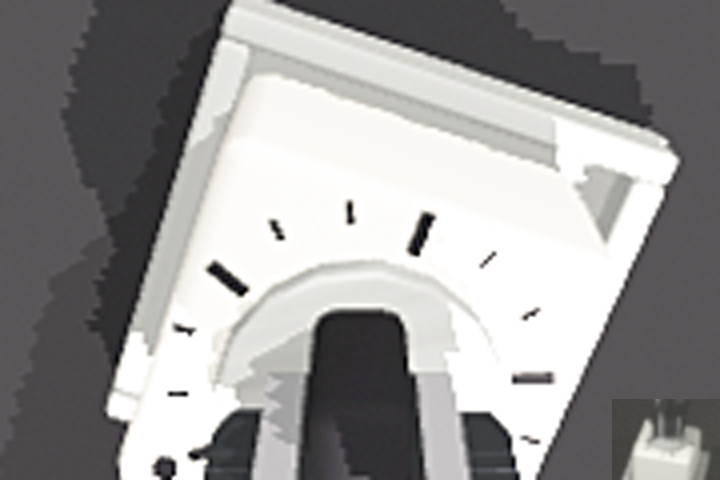

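Run:
```python
from h import *
c=dict(np.load("c6.npz"));f=lambda p,z:ray(c,*full(p,(230,150),4),z)[:2]
M={5:(177,394),10:(184,329),15:(228,279),20:(278,230),25:(350,212),30:(422,234),35:(488,260),40:(531,314),45:(532,378)}
B=np.array([f(p,50) for p in M.values()]);L=np.linalg.lstsq(np.c_[2*B,np.ones(len(B))],(B**2).sum(1),rcond=None)[0];ct=L[:2]
an=np.degrees(np.arctan2(*(B-ct).T[::-1]));y=[(a+4.5*k+180)%360-180 for a,k in zip(an,M)]
print(ct,"0-mark",np.round(y,1),np.mean(y))
z=np.mean(y);print("bar min",((z-(-102.5-90))%360)/4.5)
# bar direction: left & right top edges, rear end (bar top z87)
l=f((315,330),87);r2=f((405,330),87);l2=f((301,470),87);
mid=(l+r2)/2-ct;print("bar rear via ctr",np.degrees(np.arctan2(mid[1],mid[0])),"edge",np.degrees(np.arctan2(*(l-l2)[::-1])))
rep()
```

```text
[ 484.467498   -232.67101354] 0-mark [103.6 103.1 102.9 102.4 102.5 101.8 102.1 102.  102.2] 102.51178361695942
bar min 65.55817413710209
bar rear via ctr -13.165396633385157 edge -18.41369752321157
t 15.07 pos [ 481.6 -233.1   61.8] F [-1.6  0.2  3. ] T [-0.237  0.431  0.152] w 12.1 A -102.5 q6 74.1
```

Pointer is at about 62 minutes: bar at 65.6 less 3.3 of play, with the torque at the drive level of 0.15 N m. Turning back now, taking up all the play, and stopping just short of 45.

Emit:
{"method": "step_arm", "body": {
  "steps": [
    [1,[0,0,0],[0,0,-0.16]],
    [1,[0,0,0],[0,0,-0.32]],
    [1,[0,0,0],[0,0,-0.48]],
    [1,[0,0,0],[0,0,-0.64]],
    [1,[0,0,0],[0,0,-0.8]],
    [1,[0,0,0],[0,0,-0.96]],
    [1,[0,0,0],[0,0,-1.12]],
    [1,[0,0,0],[0,0,-1.28]],
    [1,[0,0,0],[0,0,-1.44]],
    [1,[0,0,0],[0,0,-1.6]],
    [1,[0,0,0],[0,0,-1.76]],
    [1,[0,0,0],[0,0,-1.82]]
  ]
}}

```text
time_s: 16.58
eef_pos: [482.8, -233.6, 61.9]
tcp_rot: [-0.001, 0.695, 0.719, -0.0]
force: [0.9, -2.5, -1.4]
width: 11.9
```

```bash
python3 -c "
from h import *
rep()"
```

```text
t 16.57 pos [ 482.8 -233.6   61.9] F [ 0.9 -2.5 -1.4] T [-0.527 -0.407 -0.051] w 11.9 A 1.9 q6 -30.4
```

Emit:
{"method": "step_arm", "body": {
  "steps": [
    [1,[0,0,0],[0,0,0]],
    [0,[0,0,0],[0,0,0]],
    [0,[0,0,0],[0,0,0]],
    [0,[0,0,0],[0,0,0]],
    [0,[0,0,-2],[0,0,0]],
    [0,[0,0,-6],[0,0,0]],
    [0,[-2,0,-9],[0,0,0]],
    [0,[-6,0,-12],[0,0,0]],
    [0,[-6,0,-12],[0,0,0]],
    [0,[-6,0,-12],[0,0,0]]
  ]
}}

```text
time_s: 17.82
eef_pos: [484.4, -293.1, 181.2]
tcp_rot: [-0.001, 0.695, 0.719, -0.0]
force: [-0.7, 0.4, 0.9]
width: 42.9
```

Run:
```python
from h import *
rep()
c=get_calibration("wrist");w=grab_frame("wrist");np.savez("c7.npz",K=c["K"],cam_to_world=c["cam_to_world"]);cv2.imwrite("pics/w7.png",w)
u,v=proj(c,[483.3,-233.2,50]).astype(int);x0=u-66;y0=max(v-50,0);print(x0,y0)
cv2.imwrite("pics/w7c.png",cv2.resize(w[y0:y0+100,x0:x0+132],None,fx=6,fy=6,interpolation=2))
```

```text
t 17.82 pos [ 484.4 -293.1  181.2] F [-0.7  0.4  0.9] T [ 0.    -0.032  0.009] w 42.9 A 1.9 q6 -35.6
254 78
```

View pics/w7c.png

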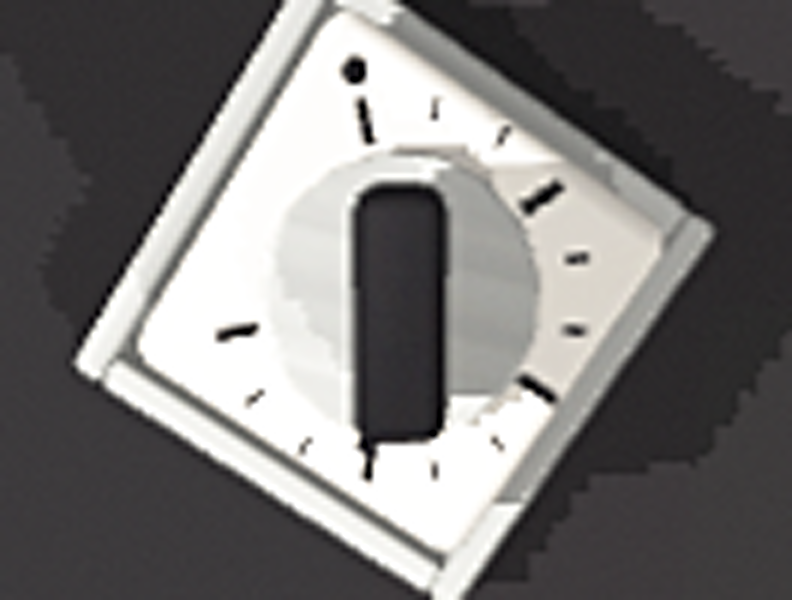

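Run:
```python
from h import *
c=dict(np.load("c7.npz"));O=(254,78);f=lambda p,z:ray(c,*full(p,O,6),z)[:2]
M={0:(367,121),5:(435,108),10:(503,134),15:(542,197),20:(577,259),25:(574,330),30:(537,389),35:(498,443),40:(435,470),45:(369,462),50:(305,446),55:(255,397),60:(238,331)}
B=np.array([f(p,50) for p in M.values()]);L=np.linalg.lstsq(np.c_[2*B,np.ones(len(B))],(B**2).sum(1),rcond=None)[0];ct=L[:2]
an=np.degrees(np.arctan2(*(B-ct).T[::-1]));y=np.array([(a+4.5*k+180)%360-180 for a,k in zip(an,M)])
print(ct,np.round(y,1),y.mean())
for p in((366,442),(362,440),(372,442)):
  d=f(p,56.3)-ct;print(p,np.linalg.norm(d).round(1),((y.mean()-np.degrees(np.arctan2(d[1],d[0])))%360/4.5).round(2))
w=cv2.imread("pics/w7.png").max(2);print(w[147:160,308:332])
```

```text
[ 483.5183322  -232.01862265] [103.4 104.1 104.2 103.9 103.6 103.6 103.2 103.4 103.1 103.  103.4 103.2
 103.6] 103.50932031483623
(366, 442) 22.1 45.79
(362, 440) 21.9 46.18
(372, 442) 21.8 45.26
[[246 240 241 249 195  80  38  48  50  50  50  50  48  50  48  48  49  44
   31   4 178 243 242 243]
 [255 255 246 249 195  77  35  47  50  50  51  49  49  49  47  46  47  44
   28   0 235 243 255 245]
 [255 255 255 255 249 136  27  45  50  47  48  46  45  46  48  46  46  34
   16  62 228 255 255 255]
 [255 255 255 255 255 251  62  40  42  40  38  36  34  33  31  31  27  14
    0 239 255 255 255 255]
 [255 255 255 255 255 242  24  30  20  50  58  55  53  53  84  93  89 159
  255 255 255 255 255 255]
 [255 255 255 255 255 174  11  27  93 255 255 255 255 255 255 255 255 255
  255 255 255 255 255 255]
 [255 255 255 255 255 255 164  15  86 255 255 255 255 255 255 255 255 255
  255 255 255 255 255 255]
 [255 255 255 255 255 255 248  42 160 255 255 255 255 255 255 255 255 249
  249 255 255 255 255 255]
 [255 255 255 255 255 255 238   0 247 255 255 255 255 255 255 255 255 246
  145 255 255 255 255 255]
 [255 255 255 255 255 255 176   0 249 255 255 255 255 255 255 255 255 250
   78 255 255 255 255 255]
 [255 255 255 255 255 255 154   0 255 255 255 255 255 255 255 255 255 255
  126 255 255 255 255 255]
 [130 215 255 255 255 255 255 210 255 255 255 255 255 255 255 255 255 255
  255 255 255 255 255 255]
 [ 99 102 170 252 255 255 255 255 255 255 255 255 255 255 255 255 255 255
  255 255 255 255 255 255]]
```

Pointer reads about 45.7 minutes, and the play model gives the same 45.7. It needs one small correction of about 2.7° further back; the bar already sits at the driving end of its play.

Run:
```python
from h import *
goto(483.2,-233.0,62,1.9)
```

```text
go [5.92, 0.16, 11.86] [-0.003, -0.003, 0.001] t 17.88 q6 -0.62
```

Emit:
{"method": "step_arm", "body": {
  "steps": [
    [0,[3,0.1,1],[0,0,0]],
    [0,[5.9,0.1,3],[0,0,0]],
    [0,[5.9,0.1,5],[0,0,0]],
    [0,[5.9,0.15,8],[0,0,0]],
    [0,[5.9,0.15,11],[0,0,0]],
    [0,[5.9,0.15,11.8],[0,0,0]],
    [0,[5.9,0.15,11.8],[0,0,0]],
    [1,[5.9,0.15,11.8],[0,0,0]],
    [1,[5.9,0.15,11.8],[0,0,0]],
    [1,[5.9,0.15,11.8],[0,0,0]],
    [1,[5.9,0.15,11.8],[0,0,0]]
  ]
}}

```text
time_s: 19.25
eef_pos: [483.2, -233.8, 63.8]
tcp_rot: [-0.002, 0.695, 0.719, -0.0]
force: [-4.1, -0.4, 6.5]
width: 11.8
```

```bash
python3 -c "
from h import *
rep()"
```

```text
t 19.25 pos [ 483.2 -233.8   63.8] F [-4.1 -0.4  6.5] T [-0.157  0.693  0.047] w 11.8 A 1.9 q6 -30.4
```

Emit:
{"method": "step_arm", "body": {
  "steps": [
    [1,[0,0,0],[0,0,-0.025]],
    [1,[0,0,0],[0,0,-0.047]],
    [1,[0,0,0],[0,0,-0.047]],
    [0,[0,0,0],[0,0,-0.047]],
    [0,[0,0,0],[0,0,-0.047]],
    [0,[0,0,0],[0,0,-0.047]],
    [0,[0,0,-3],[0,0,-0.047]],
    [0,[0,0,-7],[0,0,-0.047]],
    [0,[-4,0,-10],[0,0,-0.047]],
    [0,[-8,0,-12],[0,0,-0.047]],
    [0,[-12,0,-12],[0,0,-0.047]],
    [0,[-12,0,-12],[0,0,-0.047]]
  ]
}}

```text
time_s: 20.75
eef_pos: [487.8, -356.6, 184.1]
tcp_rot: [-0.001, 0.679, 0.734, -0.001]
force: [-0.1, 0.4, -0.5]
width: 42.4
```

Run:
```python
from h import *
rep()
c=get_calibration("wrist");w=grab_frame("wrist");np.savez("c8.npz",K=c["K"],cam_to_world=c["cam_to_world"]);cv2.imwrite("pics/w8.png",w)
u,v=proj(c,[483.3,-233.2,50]).astype(int);x0=u-66;y0=max(v-50,0);print(x0,y0)
cv2.imwrite("pics/w8c.png",cv2.resize(w[y0:y0+100,x0:x0+132],None,fx=6,fy=6,interpolation=2))
```

```text
t 20.75 pos [ 487.8 -356.6  184.1] F [-0.1  0.4 -0.5] T [-0.025 -0.036  0.011] w 42.4 A 4.5 q6 -42.9
259 2
```

View pics/w8c.png

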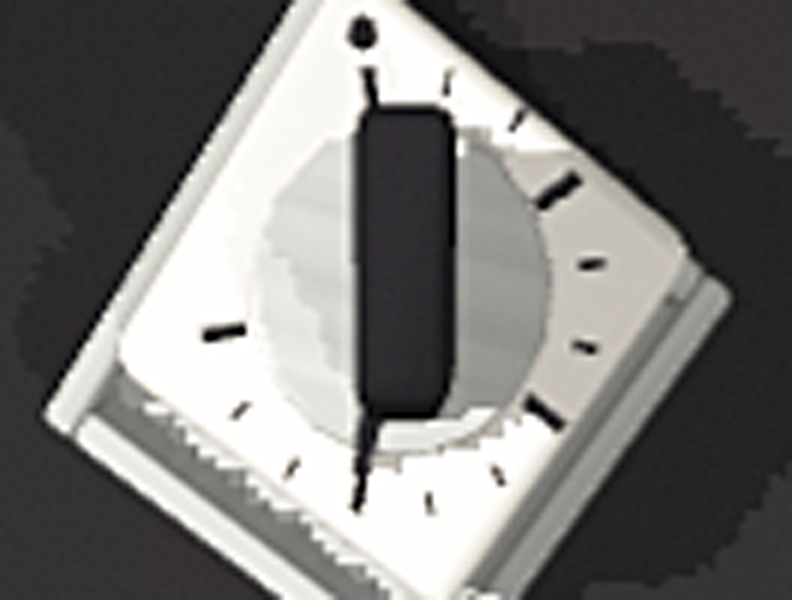

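The pointer line (372,420)–(364,460) runs straight into the 45 mark (362,475)–(357,508). One last numeric check, plus a comparison of the table with the start picture.

Run:
```python
from h import *
c=dict(np.load("c8.npz"));f=lambda p,z:ray(c,*full(p,(259,2),6),z)[:2]
M={0:(370,88),5:(448,82),10:(517,120),15:(559,190),20:(592,264),25:(585,347),30:(545,413),35:(499,475),40:(430,503),45:(359,492),50:(293,468),55:(240,409),60:(225,332)}
B=np.array([f(p,50) for p in M.values()]);L=np.linalg.lstsq(np.c_[2*B,np.ones(len(B))],(B**2).sum(1),rcond=None)[0];ct=L[:2]
an=np.degrees(np.arctan2(*(B-ct).T[::-1]));y=np.mean([(a+4.5*k+180)%360-180 for a,k in zip(an,M)])
for p in((366,450),(370,435)):
  d=f(p,56.3)-ct;print(np.linalg.norm(d).round(1),((y-np.degrees(np.arctan2(d[1],d[0])))%360/4.5).round(2))
t=grab_frame("top");cv2.imwrite("pics/t9.png",t);d=cv2.absdiff(t,cv2.imread("pics/t0.png")).max(2)
n,_,s,_=cv2.connectedComponentsWithStats((cv2.medianBlur(d,3)>60).astype(np.uint8));print(s[1:][s[1:,4]>15].tolist())
```

```text
21.0 45.27
18.9 45.22
[[136, 0, 5, 16, 58], [309, 55, 86, 21, 651], [247, 58, 47, 8, 314], [289, 71, 4, 43, 96], [241, 79, 16, 41, 294], [77, 80, 5, 6, 22], [266, 81, 10, 9, 61], [74, 93, 112, 54, 1147], [243, 117, 15, 18, 146], [243, 140, 44, 3, 97], [126, 147, 21, 11, 54], [73, 149, 17, 69, 264], [87, 148, 6, 8, 17], [112, 148, 11, 8, 32], [509, 148, 20, 27, 184], [521, 155, 55, 90, 1847], [91, 157, 6, 26, 54], [467, 157, 40, 46, 1203], [211, 159, 14, 10, 104], [236, 166, 23, 23, 409], [514, 171, 6, 12, 39], [395, 191, 10, 16, 53], [82, 193, 5, 6, 17], [96, 194, 16, 24, 75], [405, 197, 17, 9, 91], [475, 209, 14, 9, 64], [257, 220, 5, 10, 26], [104, 223, 11, 2, 22], [440, 230, 98, 170, 3846], [521, 263, 18, 20, 170], [0, 304, 77, 96, 2602], [41, 306, 6, 31, 142], [50, 318, 29, 19, 222], [263, 355, 40, 23, 94], [452, 354, 9, 9, 43], [324, 364, 33, 23, 182], [447, 366, 5, 8, 18], [358, 373, 12, 17, 106], [258, 376, 6, 7, 20], [272, 379, 12, 21, 45], [307, 381, 10, 11, 52], [379, 388, 32, 12, 141], [438, 393, 5, 7, 16]]
```

The dial reads 45.2–45.3. The image differences sit around the timer, the arm and its shadows, and the gripper never touched anything else. Handing in.

```bash
python3 -c "
from h import *
rep();print(manip.sign_off())"
```

```text
t 20.85 pos [ 487.2 -353.7  183.1] F [0.5 0.1 0.2] T [ 0.011 -0.012  0.038] w 42.8 A 4.6 q6 -42.9
the job is handed in; nothing more can be done
None
```

The white timer is in the right-hand stand with its dial at about 45 minutes, and I handed the job in at 20.9 s with the gripper open and clear.

- **Placing:** I lowered the timer until the floor took its weight, then let go. The pictures show it flat inside the rim.
- **Winding:** I wound the bar grip clockwise to about 62 minutes without letting go. That figure comes from the bar angle less the 15° play, because the gripper hid the pointer. Torque was about 0.15 N m, close to the figure given for 60.
- **Setting 45:** I turned it back and let go at about 45.7. I then gripped it again for one small correction.
- **Last check:** The pointer reads 45.2 to 45.3 minutes and lines up with the 45 mark. The forces I read were at most about 7 N.
- **Disagreements:** The wrist camera placed the held timer 3–4 mm off along one axis, compared with where it ended up; this stayed within the stand's play.
- **Not settled:** The before/after top-view comparison showed changes across the table. I took those for arm and shadow changes and did not view the final picture, so it does not by itself confirm that nothing else moved.

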